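# Load the plug magazine from the parts carousel

### The arm

A 6-joint arm with a two-finger parallel gripper is mounted at the origin on the work surface. World frame = base frame: x ahead of the robot, y to its left, z up, the work surface at z = 0. Lengths are in m, angles in rad, forces in N, time in s.
With the tool pointing down it reaches from about 0.375 to 0.975 m from the base axis. Payload 3.8 kg.
Tool frame: the origin (TCP) lies at the very end of the fingers, on their centre line; the grasp point (between the pads) lies 19 mm behind it; x points along the fingers, y is the direction in which the jaws open and shut, and the axes are right-handed (so a half turn about x gives the same grasp; the last joint's range is limited). The gripper opens to 85 mm and grips with 20 to 120 N. Pads are 22 mm wide; open, the fingers measure 114 mm over their backs; the gripper's body (76 mm by 85 mm) begins 54 mm behind the grasp point. The pads swing forward as they close: fully open they stand 13 mm farther back than shut.
Start: joints at [-1.233, 0.264, 1.604, -0, 1.274, -0.037], TCP at [0.247, -0.628, 0.231] pointing down, gripper open.
Joint ranges: [-2.63, 2.63], [-0.94, 2.18], [0.31, 2.57], [-1.31, 4.45], [0, 2.66], [-2.55, 2.55]. Speed limits (rad/s): [2.57, 2.57, 3.14, 3.14, 3.14, 3.14].

### API

Orientations are given as a rotation vector (axis times angle).
In Python, from cell import arm gives the robot as it stands.
- The arm moves only by the tool move_arm, never from a script. Its argument "commands" is a list that holds one entry, the list of rows, each a list of 5 numbers: the closure, from 0 (fully open) to 1 (shut), then the shift along the tool's x, y, z in cm, then the turn about the tool's x in degrees. A call has 1 to 12 rows; each row is the pose to reach, as a shift and turn from the pose commanded when the call began, along the tool's axes at that moment; what a row does not reach only later rows make up. A row lasts 1/8 s, in which the tool goes at most 62.5 mm and 10.7 degrees, less where a joint would pass 70% of its speed; a pose out of reach is approached as far as the arm can. A call with a gripper value outside its range is refused whole. The fingers move at their own pace and stop on an object; "force" is the grip in N (left out, the last holds). Time passes only in rows, so rows that repeat a pose let the fingers close. It gives the time, the measured TCP pose, the force and the opening at its end, in the units of the state.
- arm.get_obs(): the state, without advancing time (a new reading comes with each control period).
- arm.get_image(name): name is "side" or "top"; returns the picture (420x560x3 uint8, red, green, blue); there is no depth.
- arm.camera_params(name): a dict with "fx", "fy", "cx", "cy" (pixels), "xyz" and "orientation" of the camera in the world. Camera axes: x right, y up, looking along -z (the intrinsics and any distortion apply to the point x, -y, -z); pixel columns grow to the right and rows downward; lengths in m; the calibration is good to about 2 mm. A picture is of the moment at which its call begins. camera_params takes no time and is no camera call.
- arm.close_job(): hands the job in, once; it reports no verdict.
The state is a dict: "clock": time; "q": joint angles; "joint_velocities": joint speeds; "joint_torque": joint torques, N m; "eef_pos": TCP position; "tcp_rot": TCP orientation; "force": force on the tool from outside, world axes, zero at the start; "ft_torque": the same for the moment, N m; "grip_width": finger opening in m.
Only numpy, scipy, OpenCV 4.12 (cv2) and the standard library are available. Lean on these libraries where they do the work, as an engineer would, in place of code of your own. Each camera call takes 0.05 s, during which the arm holds its last target. There are 200 camera calls.

### The job

Load every square beech plug in the carousel into the spring magazine: turn the carousel by its knob to bring each one to the opening in the wire guard, lift it out, lay it flat in the magazine's mouth and press it down against the spring until the latches snap over it, one plug on top of another. Leave the round plugs in the carousel and the other things on the bench where they are.

Things in the scene. Friction and masses are not known exactly. Their poses are not given: they have to be found in the camera images.
- plug_a_mid (a point): centre of a square beech plug, 44 x 44 mm and 22 mm high, 35 g, x and y along its sides, z up, dark dot on top. It starts lying flat in a carousel compartment at any yaw; three or all four exist in a given run.
- plug_b_mid (a point): centre of a square beech plug, 44 x 44 mm and 22 mm high, 35 g, x and y along its sides, z up, dark dot on top. It starts lying flat in a carousel compartment at any yaw; three or all four exist in a given run.
- plug_c_mid (a point): centre of a square beech plug, 44 x 44 mm and 22 mm high, 35 g, x and y along its sides, z up, dark dot on top. It starts lying flat in a carousel compartment at any yaw; three or all four exist in a given run.
- plug_d_mid (a point): centre of a square beech plug, 44 x 44 mm and 22 mm high, 35 g, x and y along its sides, z up, dark dot on top. It starts lying flat in a carousel compartment at any yaw; three or all four exist in a given run.
- round_a_mid (a point): centre of a round beech plug, 46 mm diameter, 22 mm high, same wood and dark dot; it lies in another carousel compartment and stays there.
- round_b_mid (a point): centre of a round beech plug, 46 mm diameter, 22 mm high, same wood and dark dot; it lies in another carousel compartment and stays there.
- opening (a point): fixed point in the middle of the guard's only opening, on the robot's side: 98 mm from the carousel's axis, 31 mm above the bench (mid-height of a plug in a compartment). Its -x axis points out of the opening, away from the carousel's axis. A plug whose centre is within about 12 mm of it can be lifted straight up.
- guard: fixed steel wire guard over the carousel, origin on the bench on the carousel's axis, opening towards its -x. Opening 140 mm wide between two wires along its x; elsewhere 6 mm wires 35 mm apart, tops 67 mm above the bench, so a plug can only be lifted out at the opening. The wires behind the opening begin 20 mm from the axis on the opening's side. Overall 310 x 290 mm.
- carousel (a joint): turn of the carousel, rad, 0 at every start, positive anticlockwise from above, two turns free either way; stays where left (friction 0.08 N m). Grey plastic disc, radius 146 mm, floor 20 mm above the bench; six equal compartments, centres 98 mm from the axis, between 11 mm high ribs and rim, each with one plug or empty.
- carousel_knob (a point): centre of the carousel's square wooden knob, on its axis, 108 mm above the bench; it turns with the carousel, its flat faces look along this point's x and y. The knob is 30 x 30 mm and 42 mm high (its underside 87, its top 129 mm above the bench).
- mouth (a point): centre of the top of the magazine's mouth, 140 mm above the bench; fixed, z up, x and y parallel to the walls. Square column, 46.5 mm inside, four corner posts with a 31 mm slot in the middle of each side; the top 7 mm flare out by 4 mm. The slots in the +y and -y sides are clear for fingers. A new plug comes to rest with its underside about 14 mm below this point.
- magazine: the fixed magazine, origin under its base (140 x 100 mm), 140 mm high, column and latch blocks 124 mm along x, 56 mm along y. Two sprung bolts in the +x and -x sides latch the plugs: undersides 118 mm above the bench, reaching in to 18.5 mm from the axis, tops sloped. Press a plug until its top is 26 to 30 mm below the mouth point: the bolts snap over it, it rises to their undersides, the next goes on top.
- follower (a joint): sprung plate on which the plugs stand in the column, m pressed down: 0 empty, 98 mm at most. Its spring pushes up with 3 N at 0 and 0.8 N more for each 10 mm; the latches add some newtons of drag while a plug passes. With one plug latched it reads about 0.020, with two 0.042, with three 0.064, with four 0.086.
- glue: white glue bottle, 56 mm diameter, 160 mm high; origin in the middle of its underside. A bystander, to be left alone.
- rule: folded white rule, 200 x 32 x 14 mm; origin in the middle of its underside. A bystander, to be left alone.
- pencil: flat red carpenter's pencil, 160 mm long; origin in the middle of its underside. A bystander, to be left alone.
- mallet: wooden mallet lying on its head; origin in the middle of its underside. A bystander, to be left alone.
- chisel: hand tool lying on the bench; origin in the middle of its underside. A bystander, to be left alone.
- offcut: beech offcut, 100 x 50 x 22 mm; origin in the middle of its underside. A bystander, to be left alone.
Not all that is in view belongs to the job. What is shaped like the part that bears plug_c_mid but green or yellow is not meant.

How it is judged:
By the outcome, as a careful person would: the job done as asked, in the order asked, and still so for the second after the job is handed in, with the robot touching nothing.
Of plug_a, plug_b, plug_c, plug_d only 3 to 4 are there at a start; the rules pass over those that are not, and their reading is None.
At some moment in a run one of plug_a, plug_b, plug_c, plug_d may be knocked a few centimetres aside while the robot is not near it.
Once in a run the grip may slacken for a moment while it holds something.
It also fails if it takes over 210 s, if anything falls off the work surface, if the arm or the gripper's body presses on something with over 40 N, if the wrist force passes 120 N, or if a joint passes its speed limit or range.

## Working session

There is one attempt and no reset: what is moved stays moved. The work goes in short steps, Python scripts to look and compute and a tool call to move; the robot and the scene stay as the last step left them, time stands still between calls to the robot, and variables do not carry over. Pictures are saved under pics/ and viewed, about 12 in all and at most 16, crops included, and the job is handed in when it is done.

Besides the shell and the picture viewer there is one more tool, called after ">>>" as name([rows], argument=value, ...), one row to a line, values as JSON. move_arm: Moves the arm, as the interface text tells. Its arguments: {"type":"object","properties":{"commands":{"type":"array","items":{"type":"array","items":{"type":"array","items":{"type":"number"}}}},"force":{"type":"number"}},"required":["commands"]}

```bash
mkdir -p pics; ls; cat > h.py <<'E'
import numpy as np, cv2
from scipy.spatial.transform import Rotation as R
from cell import arm
def P(n):
    c=arm.camera_params(n); o=np.array(c['orientation'],float)
    M=o if o.shape==(3,3) else (R.from_rotvec(o).as_matrix() if o.size==3 else R.from_quat(o).as_matrix())
    return c,M,np.array(c['xyz'])
def ray(n,u,v,z):
    c,M,t=P(n); d=M@np.array([(u-c['cx'])/c['fx'],-(v-c['cy'])/c['fy'],-1]); return t+d*(z-t[2])/d[2]
def proj(n,p):
    c,M,t=P(n); q=M.T@(np.array(p)-t); return c['cx']+c['fx']*q[0]/-q[2], c['cy']-c['fy']*q[1]/-q[2]
def snap(n,name=None):
    im=arm.get_image(n)[:,:,::-1].copy()
    if name: cv2.imwrite('pics/'+name,im)
    return im
E
python3 - <<'E'
from h import *
o=arm.get_obs(); print(o)
for n in('side','top'): print(arm.camera_params(n)); snap(n,n+'0.png')
E
```

```text
pics
{'clock': 0.0, 'q': array([-1.23291248e+00,  2.64731184e-01,  1.60538521e+00, -9.50165562e-06,
        1.27366824e+00, -3.68972748e-02]), 'joint_velocities': array([ 0.00031204,  0.00114455, -0.00047907,  0.00180572, -0.00012177,
       -0.0009007 ]), 'joint_torque': array([ 2.42166017e-03, -5.15105331e+01, -3.67312038e+01,  2.31847671e-04,
        1.27732390e-02, -1.25434084e-05]), 'eef_pos': array([ 0.24685293, -0.62746315,  0.22997075]), 'tcp_rot': array([ 2.01708441,  0.38476223, -2.01777766]), 'force': array([0.49517478, 0.05125823, 0.49354563]), 'ft_torque': array([ 0.03393506, -0.04367532, -0.01600437]), 'grip_width': 0.08515081699402446}
{'fx': 491.6738154012886, 'fy': 491.6738154012886, 'cx': 283.0204504113109, 'cy': 209.9414020193623, 'xyz': array([0.54209284, 1.01087867, 1.24547584]), 'orientation': array([ 0.04785474, -1.0882225 , -2.91986165])}
{'fx': 398.7283450410235, 'fy': 398.7283450410235, 'cx': 281.8349339238263, 'cy': 209.11975094682631, 'xyz': array([0.48494065, 0.0041447 , 1.28798455]), 'orientation': array([ 0.08784086, -0.07618898, -1.54554126])}
```

View pics/top0.png

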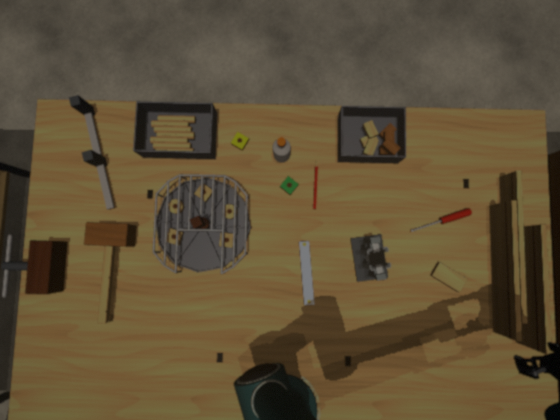

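View pics/side0.png

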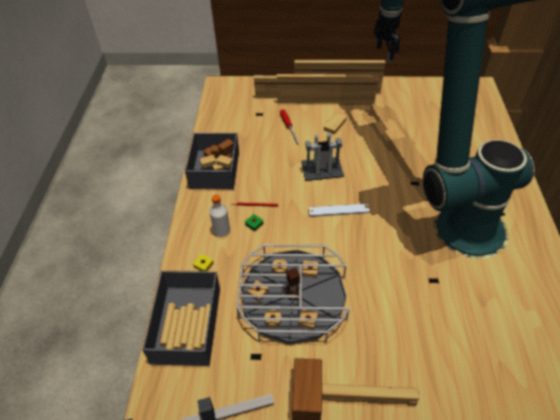

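```bash
python3 - <<'E'
from h import *
t=cv2.imread('pics/top0.png'); s=cv2.imread('pics/side0.png')
a=cv2.resize(t[170:280,148:258],(400,400),interpolation=3)
b=cv2.resize(t[222:292,340:410],(400,400),interpolation=3)
c=cv2.resize(s[235:345,233:353],(436,400),interpolation=3)[:200*2,:400]
d=cv2.resize(s[125:185,295:355],(400,400),interpolation=3)
im=np.vstack([np.hstack([a,b]),np.hstack([c,d])]); im=np.clip(im*1.5,0,255).astype('uint8')
cv2.imwrite('pics/crop0.png',cv2.resize(im,(600,600))); 
print(ray('top',203,222,.06),ray('top',375,257,.14))
E
```

```text
[0.56824744 0.25743296 0.06      ] [ 0.47436088 -0.25505658  0.14      ]
```

View pics/crop0.png

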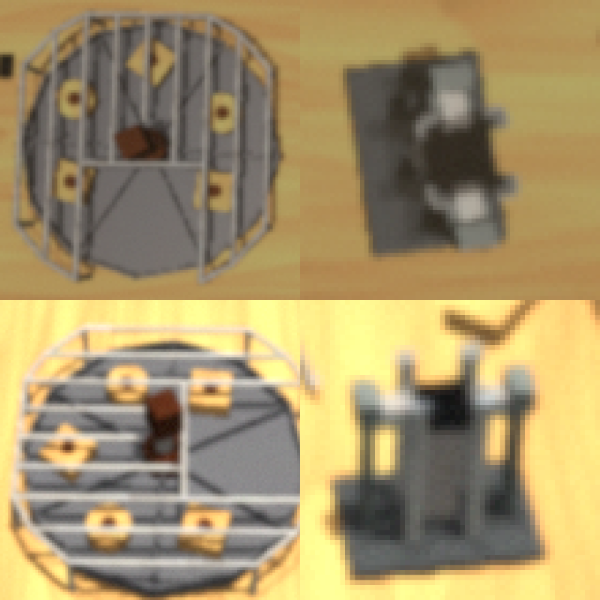

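```bash
cat >> h.py <<'E'
def rect(im,n,c,z,w,N,ang=0):
    "metric view: right=-y, down=-x, w metres wide, rotated by ang"
    q=np.array([(-1,-1),(1,-1),(1,1),(-1,1)],float); src=[]
    for u,v in q:
        dx,dy=-v*w/2,-u*w/2; src.append(proj(n,(c[0]+dx*np.cos(ang)-dy*np.sin(ang),c[1]+dx*np.sin(ang)+dy*np.cos(ang),z)))
    H=cv2.getPerspectiveTransform(np.float32(src),np.float32((q+1)*N/2))
    o=cv2.warpPerspective(im,H,(N,N),flags=cv2.INTER_CUBIC); return np.clip(o*1.5,0,255).astype('uint8')
def grid(o,k):
    N=len(o)
    for i in range(k,N,k): o[i,::6]=(0,0,255); o[::6,i]=(0,0,255)
    return o
E
python3 - <<'E'
from h import *
t=cv2.imread('pics/top0.png'); s=cv2.imread('pics/side0.png')
C=(.555,.257);M=(.474,-.255)
A=[rect(t,'top',C,.064,.35,350),rect(t,'top',M,.14,.175,350)]
B=[rect(s,'side',C,.064,.35,350)[:250],rect(s,'side',M,.14,.175,350)[:250]]
cv2.imwrite('pics/rect0.png',np.vstack([np.hstack([grid(a,50) for a in A]),np.hstack([grid(b,50) for b in B])]))
# knob
for n,im in(('top',t),('side',s)):
    hsv=cv2.cvtColor(im,cv2.COLOR_BGR2HSV); m=cv2.inRange(hsv,(0,110,10),(14,255,110))
    u0,v0=proj(n,(.565,.257,.108)); u0,v0=int(u0),int(v0); w=np.zeros_like(m); w[v0-25:v0+25,u0-25:u0+25]=m[v0-25:v0+25,u0-25:u0+25]
    k,l,st,ce=cv2.connectedComponentsWithStats(w); 
    for i in range(1,k):
        if st[i,4]>15: print(n,st[i],ce[i],ray(n,*ce[i],.115))
E
```

```text
top [191 217  18  11 163] [199.53374233 222.36809816] [0.56318674 0.25628063 0.115     ]
side [286 268  13  26 216] [292.21759259 279.9212963 ] [0.56477047 0.28287098 0.115     ]
```

View pics/rect0.png

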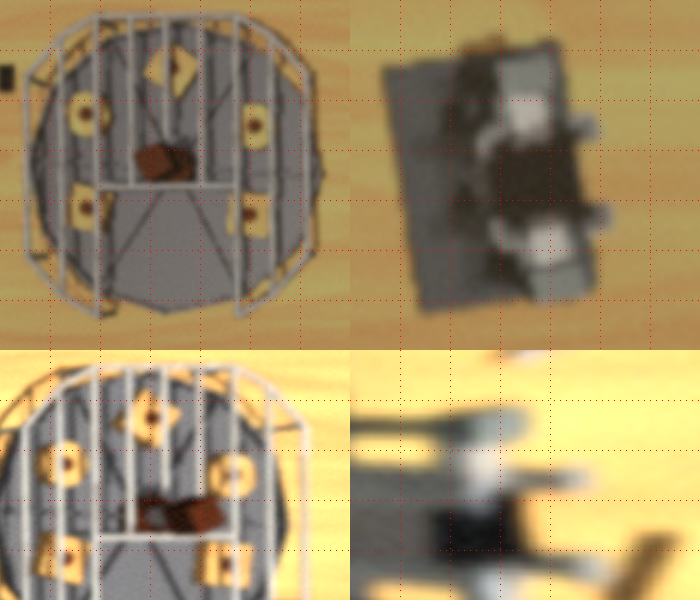

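```bash
cat >> h.py <<'E'
def to(x,y,z,yaw=None):
    "rows numbers to reach world TCP xyz with tool y-axis at world angle yaw(deg) mod 180"
    o=arm.get_obs(); M=R.from_rotvec(o['tcp_rot']).as_matrix(); p=o['eef_pos']
    d=M.T@(np.array([x,y,z])-p)*100; cur=np.degrees(np.arctan2(M[1,1],M[0,1])); turn=0
    if yaw is not None: turn=-((yaw-cur+90)%180-90)   # tool x down: + turn = clockwise
    print('shift cm',d.round(2),'turn',round(turn,1),'| yaw',round(cur,1),'q6',o['q'][5].round(2),'tilt',(M[:,0]).round(3),'p',p.round(4),'F',o['force'].round(1),'w',round(o['grip_width'],4),'t',round(o['clock'],1))
E
python3 - <<'E'
from h import *
t=cv2.imread('pics/top0.png'); s=cv2.imread('pics/side0.png')
r=lambda a:[rect(t,'top',a[0],a[1],a[2],300,a[3]),rect(s,'side',a[0],a[1],a[2],300,a[3])]
K=[((.565,.264),.129,.08,0),((.471,-.263),.14,.12,np.radians(8.6))]
cv2.imwrite('pics/rect1.png',np.vstack([np.hstack([grid(a,50) for a in r(k)]) for k in K]))
to(.565,.264,.2,0); M=R.from_rotvec(arm.get_obs()['tcp_rot']).as_matrix(); print(M.round(3))
E
```

```text
shift cm [  3.16 -71.31 -62.24] turn -68.5 | yaw -68.5 q6 -0.04 tilt [-0.001  0.002 -1.   ] p [ 0.2469 -0.6275  0.2301] F [0.2 0.2 0.2] w 0.0855 t 0.1
[[-0.001  0.366 -0.931]
 [ 0.002 -0.931 -0.366]
 [-1.    -0.002 -0.   ]]
```

View pics/rect1.png

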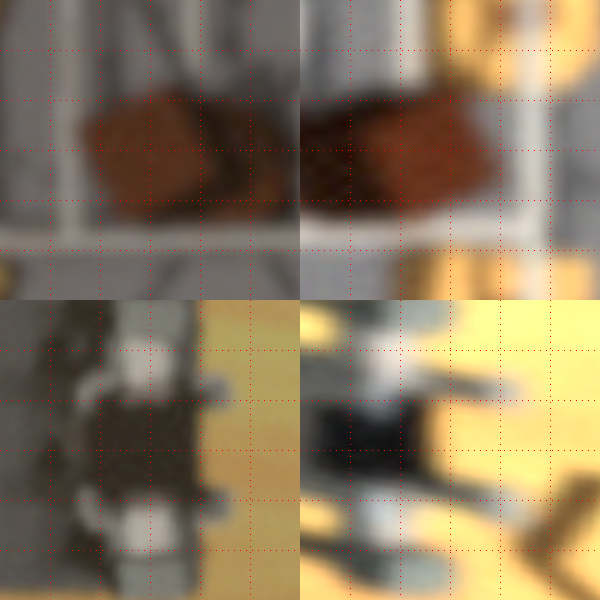

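>>> move_arm([
  [[0.3,3,-71.3,-62.3,-91],[0.3,3,-71.3,-62.3,-91],[0.3,3,-71.3,-62.3,-91],[0.3,3,-71.3,-62.3,-91],[0.3,3,-71.3,-62.3,-91],[0.3,3,-71.3,-62.3,-91],[0.3,3,-71.3,-62.3,-91],[0.3,3,-71.3,-62.3,-91],[0.3,3,-71.3,-62.3,-91],[0.3,3,-71.3,-62.3,-91],[0.3,3,-71.3,-62.3,-91],[0.3,3,-71.3,-62.3,-91]],
], force=40)

```text
clock: 1.6
eef_pos: [0.4996, 0.0798, 0.2073]
tcp_rot: [0.915, 1.369, -0.915]
force: [0.7, -0.6, 0.0]
grip_width: 0.0597
```

```bash
python3 -c "
from h import *
to(.565,.265,.2,23)"
```

```text
shift cm [  0.73  13.13 -14.61] turn -0.5 | yaw 22.5 q6 -0.28 tilt [ 0. -0. -1.] p [0.4996 0.0798 0.2073] F [ 0.7 -0.6  0. ] w 0.0597 t 1.6
```

>>> move_arm([
  [[0.3,0.7,13.1,-14.6,-0.5],[0.3,0.7,13.1,-14.6,-0.5],[0.3,0.7,13.1,-14.6,-0.5],[0.3,0.7,13.1,-14.6,-0.5],[0.3,0.7,13.1,-14.6,-0.5],[0.3,0.7,13.1,-14.6,-0.5]],
])

```text
clock: 2.35
eef_pos: [0.5642, 0.2613, 0.2003]
tcp_rot: [0.909, 1.373, -0.911]
force: [0.4, -1.2, 1.0]
grip_width: 0.0601
```

```bash
python3 -c "
from h import *
to(.565,.265,.098,23)
t=snap('top');s=snap('side')
cv2.imwrite('pics/k1.png',np.hstack([cv2.resize(a,(400,400),interpolation=3) for a in (t[160:260,150:250],s[200:320,230:350])]))"
```

```text
shift cm [10.23  0.23 -0.32] turn -0.1 | yaw 22.9 q6 -0.01 tilt [-0.001 -0.001 -1.   ] p [0.5642 0.2613 0.2003] F [ 0.4 -1.2  1. ] w 0.0601 t 2.4
```

View pics/k1.png

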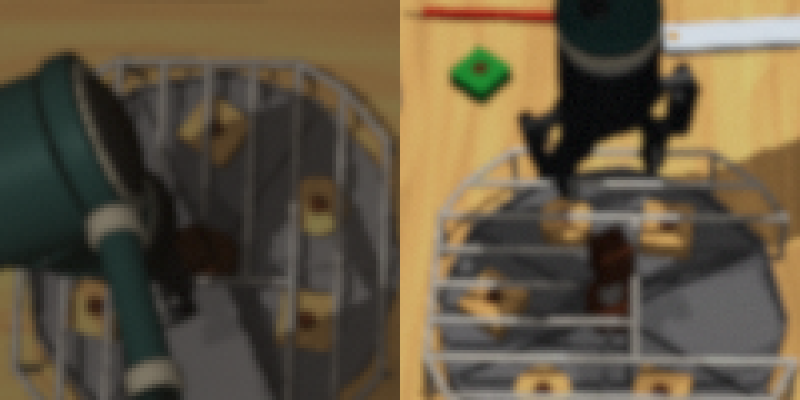

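>>> move_arm([
  [[0.3,5,0.2,-0.3,0],[0.3,10.2,0.2,-0.3,0],[0.3,10.2,0.2,-0.3,0],[0.8,10.2,0.2,-0.3,0],[0.8,10.2,0.2,-0.3,0],[0.8,10.2,0.2,-0.3,0],[0.8,10.2,0.2,-0.3,0]],
], force=40)

```text
clock: 3.32
eef_pos: [0.5644, 0.266, 0.1018]
tcp_rot: [0.908, 1.374, -0.91]
force: [-7.7, -3.5, 6.0]
grip_width: 0.0295
```

```bash
python3 -c "
from h import *
print(arm.get_obs()['ft_torque'])
to(.565,.265,.098,83)"
```

```text
[-0.43790605  1.47009945 -0.05109571]
shift cm [0.38 0.02 0.11] turn -60.0 | yaw 23.0 q6 -0.0 tilt [-0.002 -0.    -1.   ] p [0.5644 0.266  0.1018] F [-7.7 -3.5  6. ] w 0.0295 t 3.3
```

>>> move_arm([
  [[0.8,0,-0.1,0,0],[0.8,0,-0.1,0,-10],[0.8,0,-0.1,0,-20],[0.8,0,-0.1,0,-30],[0.8,0,-0.1,0,-40],[0.8,0,-0.1,0,-50],[0.8,0,-0.1,0,-60],[0.8,0,-0.1,0,-60],[0.8,0,-0.1,0,-60]],
])

```text
clock: 4.45
eef_pos: [0.5648, 0.2665, 0.1018]
tcp_rot: [0.099, 1.567, -0.096]
force: [-5.7, 0.2, 4.6]
grip_width: 0.0295
```

```bash
python3 -c "
from h import *
print(arm.get_obs()['ft_torque'])
to(.565,.265,.098,83)"
```

```text
[-0.16657899  0.84123949  0.04707379]
shift cm [ 0.38 -0.15  0.04] turn -0.1 | yaw 82.9 q6 -1.05 tilt [ 0.001  0.001 -1.   ] p [0.5648 0.2665 0.1018] F [-5.7  0.2  4.6] w 0.0295 t 4.5
```

>>> move_arm([
  [[0.3,0,0,0,0],[0.3,0,0,0,0],[0.3,-5,0,0,0],[0.3,-10,0,0,0],[0.3,-10,-5,-4,0],[0.3,-10,-11,-8,0],[0.3,-10,-17,-12,0],[0.3,-10,-17,-12,0]],
])

```text
clock: 5.45
eef_pos: [0.4228, 0.11, 0.1987]
tcp_rot: [0.098, 1.568, -0.098]
force: [-0.2, -0.6, -0.5]
grip_width: 0.0596
```

```bash
python3 -c "
from h import *
to(.466,.266,.1,83)
t=snap('top');s=snap('side')
C=(.515,.266)
cv2.imwrite('pics/c1.png',np.hstack([grid(rect(t,'top',C,.042,.24,400),50),grid(rect(s,'side',C,.042,.24,400),50)]))"
```

```text
shift cm [ 9.87 16.01  2.34] turn -0.1 | yaw 82.9 q6 -1.25 tilt [ 0.001 -0.    -1.   ] p [0.4228 0.11   0.1987] F [-0.2 -0.6 -0.5] w 0.0596 t 5.5
```

View pics/c1.png

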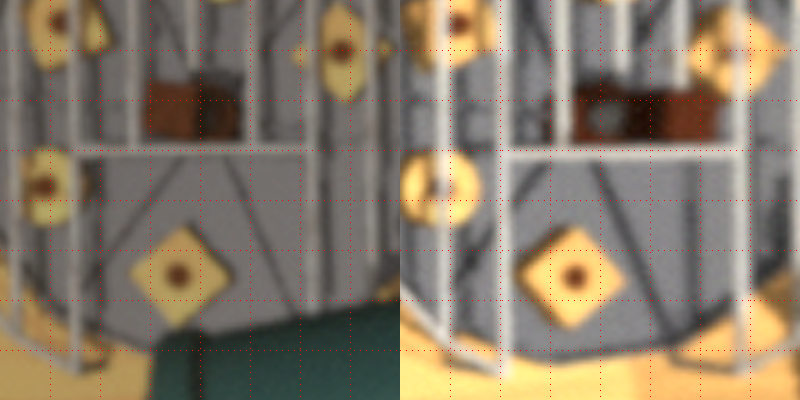

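>>> move_arm([
  [[0.2,3,8.2,1.4,10],[0.2,6,12,2.4,20],[0.2,9.9,17.3,2.5,30],[0.2,9.9,17.3,2.5,40],[0.2,9.9,17.3,2.5,40.5],[0.2,9.9,17.3,2.5,40.5]],
])

```text
clock: 6.3
eef_pos: [0.4714, 0.281, 0.1001]
tcp_rot: [0.646, 1.472, -0.645]
force: [-0.8, 0.5, -0.4]
grip_width: 0.0685
```

```bash
python3 -c "
from h import *
to(.4694,.2795,.024,42.5)"
```

```text
shift cm [ 7.6  -0.26 -0.03] turn 0.1 | yaw 42.6 q6 -0.25 tilt [ 0.001  0.    -1.   ] p [0.4714 0.281  0.1001] F [-0.8  0.5 -0.4] w 0.0685 t 6.3
```

>>> move_arm([
  [[0.2,3,-0.2,0,0],[0.2,7.6,-0.2,0,0],[0.2,7.6,-0.2,0,0],[0.2,7.6,-0.2,0,0],[0.8,7.6,-0.2,0,0],[0.8,7.6,-0.2,0,0],[0.8,7.6,-0.2,0,0],[0.8,7.6,-0.2,0,0]],
], force=60)

```text
clock: 7.3
eef_pos: [0.4712, 0.2802, 0.0263]
tcp_rot: [0.65, 1.469, -0.645]
force: [-0.3, -1.1, 7.2]
grip_width: 0.0426
```

```bash
python3 -c "
from h import *
to(.4694,.2795,.024,42.5)"
```

```text
shift cm [ 0.22 -0.18 -0.07] turn -0.0 | yaw 42.5 q6 -0.25 tilt [ 0.004  0.002 -1.   ] p [0.4712 0.2802 0.0263] F [-0.3 -1.1  7.2] w 0.0426 t 7.3
```

>>> move_arm([
  [[0.8,-6,0,0,0],[0.8,-12,0,0,0],[0.8,-17.5,0,0,0],[0.8,-17.5,-4,4.4,-10],[0.8,-17.5,-8,8.7,-20],[0.8,-17.5,-12,13.1,-30],[0.8,-17.5,-16,17.4,-40],[0.8,-17.5,-20,21.8,-50],[0.8,-17.5,-24,26.1,-56],[0.8,-17.5,-28,30.5,-56],[0.8,-17.5,-32,34.9,-56],[0.8,-17.5,-36.8,40.1,-56]],
])

```text
clock: 8.8
eef_pos: [0.4684, -0.2514, 0.1997]
tcp_rot: [-0.117, 1.566, 0.115]
force: [0.6, -0.6, -0.9]
grip_width: 0.0421
```

>>> move_arm([
  [[0.8,0,0,0,0],[0.8,0,0,0,0]],
])

```text
clock: 9.05
eef_pos: [0.4683, -0.2492, 0.1989]
tcp_rot: [-0.115, 1.567, 0.116]
force: [0.4, 0.8, -0.5]
grip_width: 0.0426
```

```bash
python3 -c "
from h import *
to(.4715,-.264,.16,98.6)
t=snap('top');s=snap('side')
C=(.4715,-.264)
cv2.imwrite('pics/m1.png',np.hstack([cv2.resize(np.clip(a*1.5,0,255).astype('uint8'),(400,480),interpolation=3) for a in (t[200:296,335:415],s[90:186,285:365])]))"
```

```text
shift cm [ 3.89 -1.51  0.1 ] turn -0.2 | yaw 98.4 q6 -2.25 tilt [ 0.  0. -1.] p [ 0.4683 -0.2492  0.1989] F [ 0.4  0.8 -0.5] w 0.0426 t 9.1
```

View pics/m1.png

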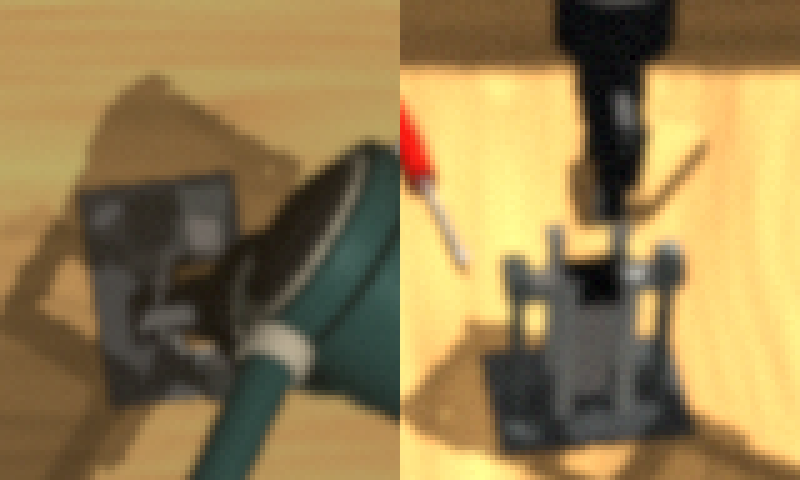

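```bash
python3 -c "
from h import *
s=snap('side'); o=arm.get_obs(); M=R.from_rotvec(o['tcp_rot']).as_matrix(); p=o['eef_pos']
x0,y0,k=300,100,10
a=cv2.resize(np.clip(s[y0:y0+60,x0:x0+60]*1.4,0,255).astype('uint8'),(600,600),interpolation=3)
f=lambda P:tuple(int(round((c-b+.5)*k)) for c,b in zip(proj('side',P),(x0,y0)))
for zz in (-.0063,.0157):
  q=np.array([f(p+M[:,1]*u*.022+M[:,2]*v*.022+np.array([0,0,zz])) for u,v in((1,1),(1,-1),(-1,-1),(-1,1))]); print(q.tolist()); cv2.polylines(a,[q],True,(0,0,255),1)
for u,v in((1,1),(1,-1),(-1,-1),(-1,1)):
  c,sn=np.cos(np.radians(8.6)),np.sin(np.radians(8.6)); d=.0275
  cv2.circle(a,f((.4715+d*(u*c-v*sn),-.264+d*(u*sn+v*c),.14)),4,(255,0,0),1)
cv2.imwrite('pics/m2.png',a)"
```

```text
[[199, 360], [332, 347], [308, 261], [177, 273]]
[[201, 307], [336, 295], [312, 209], [179, 221]]
```

View pics/m2.png

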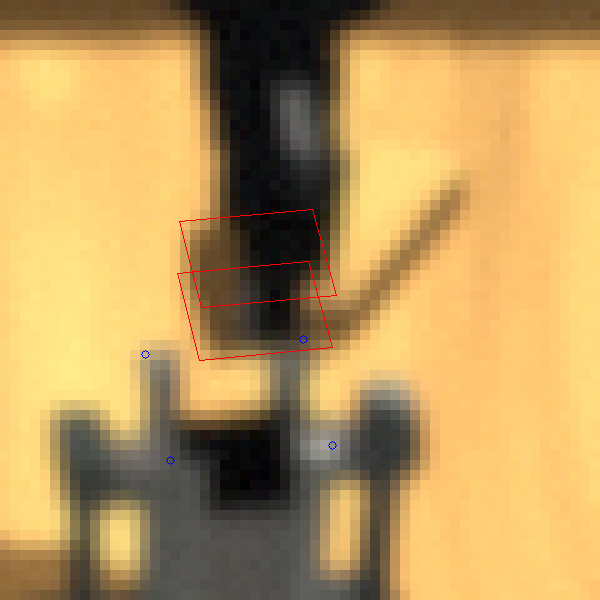

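```bash
python3 -c "
from h import *
s=snap('side').astype(int)
print(list(range(315,338)))
for r in range(118,137): print(r,s[r,315:338].sum(1)//3)"
```

```text
[315, 316, 317, 318, 319, 320, 321, 322, 323, 324, 325, 326, 327, 328, 329, 330, 331, 332, 333, 334, 335, 336, 337]
118 [141 143 143 141 137 120  87  41  12   9   7   6  10  15  19  24  24  24
  45  90 126 144 150]
119 [140 144 144 142 137 118  87  42  15   9   9  10  10  16  21  22  18  21
  50  98 133 145 147]
120 [143 144 144 141 135 120  85  42  15  12   9   8  12  12  12  14  18  22
  54 100 136 149 147]
121 [143 143 142 137 130 113  84  46  20   9   6   7   5   9   8  15  12  29
  60 109 138 148 148]
122 [143 142 137 127 111  92  72  46  30  18  10  11   6  13  11  12  13  28
  65 111 137 146 145]
123 [141 141 135 117  90  73  59  47  35  21  13   8   9   8  12   8  15  36
  76 115 137 143 145]
124 [144 142 134 110  78  59  51  48  39  20   9   6   7   7   7  11  15  43
  83 123 140 143 143]
125 [146 145 134 108  72  53  52  47  39  25  14  11   5  10  12  10  16  50
  93 127 140 142 135]
126 [146 144 134 105  71  54  49  46  38  25  18  11   9   9  11  19  32  60
 101 129 139 136 121]
127 [144 144 134 106  71  51  50  50  44  30  21  14   9  11  18  30  51  80
 109 131 136 122
[... 196 characters left out ...]
89  80]
130 [146 144 139 123  92  62  52  52  49  43  33  19  10  13  34  58  79  86
  90  89  82  78  88]
131 [145 146 141 129 103  68  51  48  46  43  30  17  14  16  28  49  62  66
  66  67  70  83 107]
132 [145 144 140 130 109  75  53  50  45  39  31  17  12  15  31  43  53  59
  58  65  79 103 126]
133 [140 140 136 130 113  82  56  49  47  44  37  27  26  30  39  50  62  66
  71  83 105 124 139]
134 [128 125 128 126 119  95  74  62  62  59  57  53  49  50  54  63  74  86
  95 110 126 136 144]
135 [108 106 114 123 124 114  96  90  88  92  90  82  70  69  66  76  92 111
 121 131 139 143 143]
136 [ 92  91 103 124 133 131 123 119 122 124 118 107  86  71  71  83 109 129
 137 142 142 143 141]
```

>>> move_arm([
  [[0.8,0,-1.5,0.1,0],[0.8,0,-1.5,0.1,0],[0.8,2,-1.5,0.1,0],[0.8,4.9,-1.5,0.1,0],[0.8,4.9,-1.5,0.1,0],[0.8,4.9,-1.5,0.1,0]],
], force=80)

```text
clock: 10.0
eef_pos: [0.4721, -0.2642, 0.1503]
tcp_rot: [-0.116, 1.567, 0.116]
force: [-1.2, -0.4, 0.1]
grip_width: 0.0422
```

```bash
python3 -c "
from h import *
to(.4715,-.264,.13,98.6)"
```

```text
shift cm [ 2.03  0.03 -0.06] turn -0.1 | yaw 98.5 q6 -2.27 tilt [ 0.001 -0.    -1.   ] p [ 0.4721 -0.2642  0.1503] F [-1.2 -0.4  0.1] w 0.0422 t 10.0
```

>>> move_arm([
  [[0.8,1,0,0,0],[0.8,1.5,0,0,0],[0.8,2,0,0,0],[0.8,2,0,0,0]],
])

```text
clock: 10.5
eef_pos: [0.4721, -0.2643, 0.1297]
tcp_rot: [-0.117, 1.567, 0.116]
force: [2.3, -0.5, 0.5]
grip_width: 0.042
```

```bash
python3 -c "
from h import *
to(.4715,-.264,.11,98.6);print(arm.get_obs()['ft_torque'])"
```

```text
shift cm [ 1.97  0.04 -0.06] turn -0.1 | yaw 98.5 q6 -2.28 tilt [ 0.001 -0.001 -1.   ] p [ 0.4721 -0.2643  0.1297] F [ 2.3 -0.5  0.5] w 0.042 t 10.5
[-0.13712076 -0.31045739  0.08386005]
```

>>> move_arm([
  [[0.8,0.5,0,0.1,0],[0.8,1.0,0,0.1,0],[0.8,1.5,0,0.1,0],[0.8,2,0,0.1,0],[0.8,2,0,0.1,0]],
])

```text
clock: 11.12
eef_pos: [0.4735, -0.2646, 0.1101]
tcp_rot: [-0.117, 1.566, 0.115]
force: [1.6, -2.4, 0.8]
grip_width: 0.0417
```

```bash
python3 -c "
from h import *
to(.4715,-.264,.094,98.6);print(arm.get_obs()['ft_torque'])"
```

```text
shift cm [ 1.61  0.09 -0.19] turn -0.1 | yaw 98.5 q6 -2.27 tilt [ 0.002 -0.002 -1.   ] p [ 0.4735 -0.2646  0.1101] F [ 1.6 -2.4  0.8] w 0.0417 t 11.1
[-0.33431075 -0.32043331  0.0020965 ]
```

```bash
python3 -c "
from h import *
s=snap('side')
cv2.imwrite('pics/m3.png',cv2.resize(np.clip(s[100:160,295:355]*1.8,0,255).astype('uint8'),(600,600),interpolation=3))"
```

```text
(no output)
```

View pics/m3.png

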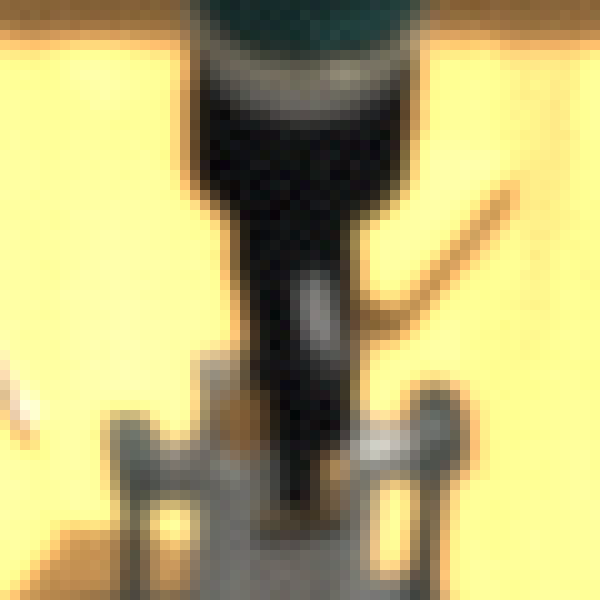

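>>> move_arm([
  [[0.8,0.5,0,0,0],[0.8,1.0,0,0,0],[0.8,1.4,0,0,0],[0.8,1.4,0,0,0]],
])

```text
clock: 11.68
eef_pos: [0.4727, -0.2638, 0.0955]
tcp_rot: [-0.116, 1.568, 0.116]
force: [0.9, -2.0, 4.6]
grip_width: 0.042
```

```bash
python3 -c "
from h import *
to(.4715,-.264,.094,98.6);print(arm.get_obs()['ft_torque'])"
```

```text
shift cm [ 0.15  0.   -0.12] turn -0.1 | yaw 98.5 q6 -2.27 tilt [-0. -0. -1.] p [ 0.4727 -0.2638  0.0955] F [ 0.9 -2.   4.6] w 0.042 t 11.7
[-0.17596753 -0.20374992  0.04092382]
```

>>> move_arm([
  [[0.8,0.2,0,0,0],[0.8,0.2,0,0,0]],
])

```text
clock: 11.92
eef_pos: [0.4727, -0.2638, 0.0935]
tcp_rot: [-0.116, 1.568, 0.116]
force: [1.2, -1.0, 4.7]
grip_width: 0.0419
```

>>> move_arm([
  [[0.8,0.2,0,0,0],[0.8,0.2,0,0,0]],
])

```text
clock: 12.18
eef_pos: [0.4726, -0.2638, 0.0915]
tcp_rot: [-0.116, 1.568, 0.116]
force: [0.1, -0.8, 4.8]
grip_width: 0.0421
```

```bash
python3 -c "
from h import *
to(.4715,-.264,.094,98.6)
s=snap('side')
cv2.imwrite('pics/m4.png',cv2.resize(np.clip(s[100:160,295:355]*1.8,0,255).astype('uint8'),(600,600),interpolation=3))"
```

```text
shift cm [-0.25 -0.01 -0.11] turn -0.1 | yaw 98.5 q6 -2.27 tilt [-0.  0. -1.] p [ 0.4726 -0.2638  0.0915] F [ 0.1 -0.8  4.8] w 0.0421 t 12.2
```

>>> move_arm([
  [[0.8,0.2,0,0,0],[0.8,0.2,0,0,0],[0.35,0.2,0,0,0],[0.35,0.2,0,0,0],[0.35,0,0,0,0],[0.35,-1,0,0,0],[0.35,-4,0,0,0],[0.35,-9,0,0,0],[0.35,-9,4,0,0],[0.35,-9,8,0,0],[0.35,-9,14,0,0]],
], force=40)

```text
clock: 13.6
eef_pos: [0.4524, -0.1249, 0.1828]
tcp_rot: [-0.115, 1.566, 0.114]
force: [-0.7, 0.2, -0.5]
grip_width: 0.0555
```

```bash
python3 -c "
from h import *
to(.5645,.266,.2)
s=snap('side');t=snap('top')
C=(.472,-.264)
a=cv2.resize(np.clip(s[115:165,300:350]*1.6,0,255).astype('uint8'),(400,400),interpolation=3)
b=cv2.resize(np.clip(t[232:282,350:400]*1.6,0,255).astype('uint8'),(400,400),interpolation=3)
cv2.imwrite('pics/m5.png',np.hstack([a,b]))"
```

```text
shift cm [-1.72 37.05 16.77] turn 0 | yaw 98.3 q6 -2.04 tilt [ 0.002 -0.001 -1.   ] p [ 0.4524 -0.1249  0.1828] F [-0.7  0.2 -0.5] w 0.0555 t 13.6
```

View pics/m5.png

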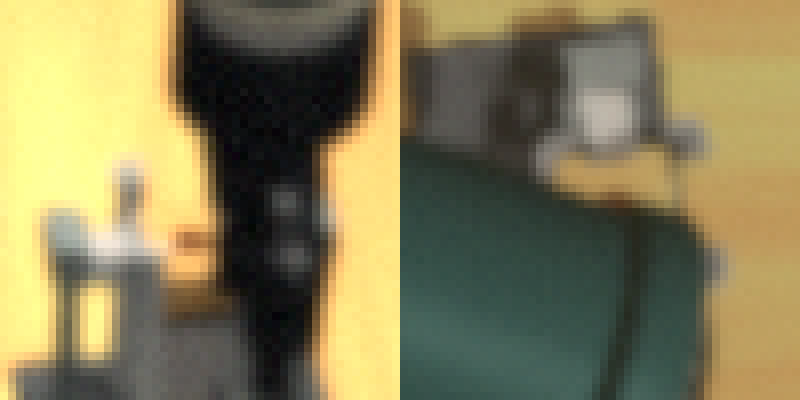

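```bash
python3 -c "
from h import *
c=(.472,-.264)
for z in(.118,.126,.138,.148): print(z,'dot',np.round(proj('side',(*c,z)),1),np.round(proj('top',(*c,z)),1),'near bottom',np.round(proj('side',(c[0]-.0035,c[1]+.022,z-.022)),1))"
```

```text
0.118 dot [322.8 144.3] [376.4 257.8] near bottom [323.7 153.5]
0.126 dot [322.9 142.5] [377.  257.8] near bottom [323.8 151.7]
0.138 dot [323.1 139.9] [378.  257.9] near bottom [324.  149.1]
0.148 dot [323.2 137.6] [378.8 258. ] near bottom [324.1 146.9]
```

>>> move_arm([
  [[0.3,-1,4,2,0],[0.3,-1,9,4,5],[0.3,-1,14,6.3,10],[0.3,-1,19,8.6,15.3],[0.3,-1,24,10.9,15.3],[0.3,-1,29,13,15.3],[0.3,-1,34,15.4,15.3],[0.3,-1,37.1,16.8,15.3],[0.3,-1,37.1,16.8,15.3],[0.3,-1,37.1,16.8,15.3]],
])

```text
clock: 14.95
eef_pos: [0.5636, 0.2657, 0.1915]
tcp_rot: [0.093, 1.569, -0.094]
force: [-0.6, 0.7, 0.2]
grip_width: 0.0598
```

```bash
python3 -c "
from h import *
to(.564,.2663,.1,83)"
```

```text
shift cm [9.15 0.08 0.04] turn 0.2 | yaw 83.2 q6 -1.05 tilt [-0.    -0.001 -1.   ] p [0.5636 0.2657 0.1915] F [-0.6  0.7  0.2] w 0.0598 t 14.9
```

>>> move_arm([
  [[0.3,4,0,0,0],[0.3,9.1,0,0,0],[0.3,9.1,0,0,0],[0.8,9.1,0,0,0],[0.8,9.1,0,0,0],[0.8,9.1,0,0,0],[0.8,9.1,0,0,0]],
], force=40)

```text
clock: 15.82
eef_pos: [0.5655, 0.2665, 0.1037]
tcp_rot: [0.094, 1.564, -0.093]
force: [-0.9, -4.2, 7.7]
grip_width: 0.0294
```

>>> move_arm([
  [[0.8,0,0,0,10],[0.8,0,0,0,20],[0.8,0,0,0,30],[0.8,0,0,0,40],[0.8,0,0,0,50],[0.8,0,0,0,60],[0.8,0,0,0,70],[0.8,0,0,0,80],[0.8,0,0,0,90],[0.8,0,0,0,100],[0.8,0,0,0,107],[0.8,0,0,0,113.5]],
])

```text
clock: 17.32
eef_pos: [0.5634, 0.2653, 0.1037]
tcp_rot: [1.588, 0.907, -1.59]
force: [-7.1, -7.1, 12.1]
grip_width: 0.0294
```

```bash
python3 -c "
from h import *
to(.564,.2663,.1,-30.5)"
```

```text
shift cm [ 0.37  0.   -0.12] turn 0.0 | yaw -30.5 q6 0.93 tilt [-0.    -0.002 -1.   ] p [0.5634 0.2653 0.1037] F [-7.1 -7.1 12.1] w 0.0294 t 17.3
```

>>> move_arm([
  [[0.3,0,0,0,0],[0.3,0,0,0,0],[0.3,-5,0,0,0],[0.3,-10,0,0,0],[0.3,-10,-1,6,0],[0.3,-10,-2,12,0],[0.3,-10,-3,18,0],[0.3,-10,-3.5,22,0]],
])

```text
clock: 18.32
eef_pos: [0.4205, 0.093, 0.2004]
tcp_rot: [1.587, 0.911, -1.587]
force: [0.1, 0.1, 0.2]
grip_width: 0.0596
```

```bash
cat >> h.py <<'E'
def look(name,C=(.515,.266)):
    t=snap('top');s=snap('side')
    cv2.imwrite('pics/'+name,np.hstack([grid(rect(t,'top',C,.042,.24,400),50),grid(rect(s,'side',C,.042,.24,400),50)]))
E
python3 -c "
from h import *
to(.466,.266,.1)
look('c2.png')"
```

```text
shift cm [ 10.04  -4.8  -17.24] turn 0 | yaw -30.3 q6 0.69 tilt [ 0. -0. -1.] p [0.4205 0.093  0.2004] F [0.1 0.1 0.2] w 0.0596 t 18.3
```

View pics/c2.png

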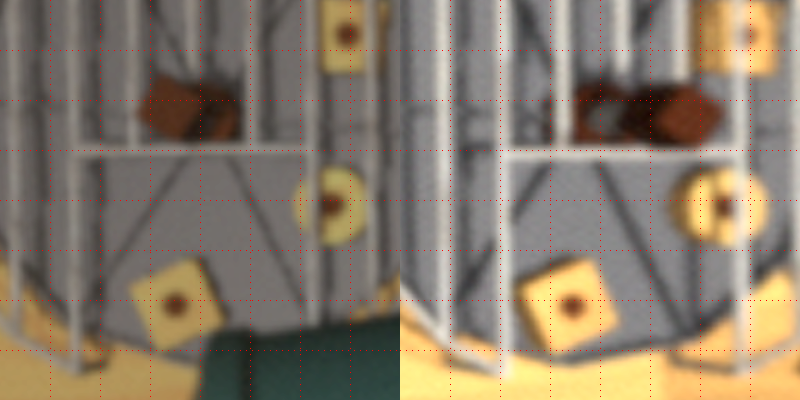

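>>> move_arm([
  [[0.36,0,-2,-5,10],[0.36,2,-4,-10,20],[0.36,6,-6,-15,30],[0.36,10,-6.9,-17.8,40.7],[0.36,10,-6.9,-17.8,40.7],[0.36,10,-6.9,-17.8,40.7],[0.36,10,-6.9,-17.8,40.7]],
])

```text
clock: 19.3
eef_pos: [0.4538, 0.2829, 0.1023]
tcp_rot: [2.045, 0.343, -2.039]
force: [0.9, 0.0, 0.6]
grip_width: 0.0545
```

```bash
python3 -c "
from h import *
to(.4514,.2815,.022,-71)"
```

```text
shift cm [8.03 0.05 0.3 ] turn -0.0 | yaw -71.0 q6 1.75 tilt [ 0.003  0.002 -1.   ] p [0.4538 0.2829 0.1023] F [0.9 0.  0.6] w 0.0545 t 19.3
```

>>> move_arm([
  [[0.36,2,0,0.2,0],[0.36,4.5,0,0.2,0],[0.36,6,0,0.2,0],[0.36,7.8,0,0.2,0],[0.36,7.8,0,0.2,0]],
], force=60)

```text
clock: 19.92
eef_pos: [0.4497, 0.2812, 0.0214]
tcp_rot: [2.039, 0.34, -2.044]
force: [-0.4, 0.1, -0.7]
grip_width: 0.0545
```

```bash
python3 -c "
from h import *
to(.4514,.2815,.022,-71)"
```

```text
shift cm [-0.06  0.03 -0.17] turn -0.0 | yaw -71.0 q6 1.75 tilt [-0.002 -0.001 -1.   ] p [0.4497 0.2812 0.0214] F [-0.4  0.1 -0.7] w 0.0545 t 19.9
```

>>> move_arm([
  [[0.36,0,0,-0.1,0],[0.8,0,0,-0.1,0],[0.8,0,0,-0.1,0],[0.8,0,0,-0.1,0],[0.8,0,0,-0.1,0],[0.8,-3,0,-0.1,0],[0.8,-9,0,-0.1,0],[0.8,-15,0,-0.1,0],[0.8,-17.6,0,-0.1,0]],
], force=80)

```text
clock: 21.05
eef_pos: [0.4534, 0.2834, 0.2032]
tcp_rot: [2.049, 0.344, -2.036]
force: [-0.4, -0.5, -0.6]
grip_width: 0.0426
```

```bash
python3 -c "
from h import *
to(.472,-.264,.2,-81.4)"
```

```text
shift cm [ 0.15 52.37 16.05] turn 10.4 | yaw -71.0 q6 1.75 tilt [ 0.006  0.003 -1.   ] p [0.4534 0.2834 0.2032] F [-0.4 -0.5 -0.6] w 0.0426 t 21.1
```

>>> move_arm([
  [[0.8,0,5,1.5,0],[0.8,0,11,3.3,5],[0.8,0,17,5,10.4],[0.8,0,23,7,10.4],[0.8,0,29,9,10.4],[0.8,0,35,10.8,10.4],[0.8,0,41,12.6,10.4],[0.8,0,47,14.5,10.4],[0.8,0,51,15.6,10.4],[0.8,0,52.4,16,10.4],[0.8,0,52.4,16,10.4],[0.8,0,52.4,16,10.4]],
])

```text
clock: 22.55
eef_pos: [0.4705, -0.2637, 0.1983]
tcp_rot: [2.143, 0.163, -2.144]
force: [-0.4, -0.3, -0.5]
grip_width: 0.0426
```

```bash
python3 -c "
from h import *
to(.472,-.264,.15,-81.4)
s=snap('side').astype(int)
for r in (125,127,128,130,132): print(r,s[r,312:338].sum(1)//3)"
```

```text
shift cm [ 4.83  0.06 -0.15] turn 0.0 | yaw -81.4 q6 0.86 tilt [-0.001  0.001 -1.   ] p [ 0.4705 -0.2637  0.1983] F [-0.4 -0.3 -0.5] w 0.0426 t 22.6
125 [145 143 144 143 134 109  76  53  50  52  50  45  35  20   8   8  22  42
  64  83 104 126 142 143 143 135]
127 [145 145 144 145 140 126  98  64  50  51  50  46  37  19  12  15  23  43
  62  70  84 113 134 137 126 104]
128 [145 145 144 147 144 135 109  75  55  48  49  47  35  23  13  10  27  43
  53  64  77 108 128 123 106  85]
130 [148 147 146 145 145 140 127 101  70  57  56  55  53  43  35  34  38  49
  54  57  66  80  91  84  75  89]
132 [147 147 145 147 145 140 134 127 112 108 109 116 118 120 115 103  94  82
  68  61  58  56  65  80 103 125]
```

>>> move_arm([
  [[0.8,2,0,0,0],[0.8,5,0,0,0],[0.8,6,0,0,0],[0.8,7,0,0,0],[0.8,7,0,0,0]],
], force=100)

```text
clock: 23.22
eef_pos: [0.4722, -0.2646, 0.1292]
tcp_rot: [2.147, 0.161, -2.14]
force: [4.9, 1.4, -1.8]
grip_width: 0.0419
```

```bash
python3 -c "
from h import *
to(.472,-.264,.09,-81.4)"
```

```text
shift cm [ 3.92 -0.06  0.02] turn -0.0 | yaw -81.4 q6 0.86 tilt [ 0.003 -0.    -1.   ] p [ 0.4722 -0.2646  0.1292] F [ 4.9  1.4 -1.8] w 0.0419 t 23.2
```

>>> move_arm([
  [[0.8,0.5,0,-0.1,0],[0.8,1,0,-0.1,0],[0.8,1.5,0,-0.1,0],[0.8,2,0,-0.1,0],[0.8,2.5,0,-0.1,0],[0.8,3,0,-0.1,0],[0.8,3,0,-0.1,0]],
])

```text
clock: 24.1
eef_pos: [0.4723, -0.2646, 0.1002]
tcp_rot: [2.145, 0.161, -2.142]
force: [0.4, 4.1, 8.2]
grip_width: 0.0423
```

```bash
python3 -c "
from h import *
to(.472,-.264,.09,-81.4)"
```

```text
shift cm [ 1.02 -0.06  0.03] turn -0.0 | yaw -81.4 q6 0.86 tilt [ 0.001  0.    -1.   ] p [ 0.4723 -0.2646  0.1002] F [0.4 4.1 8.2] w 0.0423 t 24.1
```

>>> move_arm([
  [[0.8,0.4,0,0,0],[0.8,0.7,0,0,0],[0.8,0.7,0,0,0]],
])

```text
clock: 24.48
eef_pos: [0.4724, -0.2646, 0.0936]
tcp_rot: [2.145, 0.161, -2.143]
force: [-0.1, 4.4, 9.3]
grip_width: 0.0424
```

>>> move_arm([
  [[0.8,0.2,0,0,0],[0.8,0.2,0,0,0]],
])

```text
clock: 24.72
eef_pos: [0.4724, -0.2646, 0.0918]
tcp_rot: [2.145, 0.161, -2.143]
force: [-0.9, 4.6, 11.0]
grip_width: 0.0419
```

>>> move_arm([
  [[0.8,0.15,0,0,0],[0.8,0.15,0,0,0]],
])

```text
clock: 24.98
eef_pos: [0.4724, -0.2646, 0.0904]
tcp_rot: [2.145, 0.161, -2.143]
force: [-1.7, 5.4, 10.7]
grip_width: 0.0421
```

>>> move_arm([
  [[0.8,0.15,-0.05,0,0],[0.8,0.15,-0.05,0,0]],
])

```text
clock: 25.22
eef_pos: [0.4724, -0.2646, 0.0891]
tcp_rot: [2.145, 0.16, -2.142]
force: [-2.3, 3.3, 12.1]
grip_width: 0.0423
```

```bash
python3 -c "
from h import *
s=snap('side')
to(.472,-.264,.09,-81.4)
cv2.imwrite('pics/m6.png',cv2.resize(np.clip(s[115:165,300:350]*1.8,0,255).astype('uint8'),(500,500),interpolation=3))
for r in range(148,160): print(r,s[r,318:332].astype(int).sum(1)//3)
print(proj('side',(.4685,-.242,.0865)),proj('side',(.4685,-.242,.096)))"
```

```text
shift cm [-0.09 -0.06  0.03] turn -0.0 | yaw -81.4 q6 0.86 tilt [ 0.001 -0.001 -1.   ] p [ 0.4724 -0.2646  0.0891] F [-2.1  4.6 11.7] w 0.0423 t 25.3
148 [63 61 53 34 19  9  7 11 13 12 19 28 46 60]
149 [61 60 53 40 24 12 11 12 18 24 34 39 49 63]
150 [58 60 56 47 29 19 12  7 21 40 53 56 58 73]
151 [59 58 56 48 35 20 10 13 26 45 58 63 64 73]
152 [59 57 58 49 38 22 12 15 26 43 55 59 63 73]
153 [59 59 56 51 36 19 14 17 26 40 49 59 64 77]
154 [61 60 54 49 37 23 19 21 29 43 51 60 67 82]
155 [60 59 55 50 43 30 28 32 36 46 54 59 66 81]
156 [62 60 59 52 47 42 40 43 44 46 55 61 67 80]
157 [61 61 55 50 48 50 48 48 50 49 54 61 69 71]
158 [63 59 54 47 48 47 52 50 49 50 55 64 66 68]
159 [62 58 55 49 47 48 48 46 48 48 53 59 68 66]
(np.float64(323.5997800842327), np.float64(155.50235348912742)) (np.float64(323.71727529159284), np.float64(153.4558864061591))
```

View pics/m6.png

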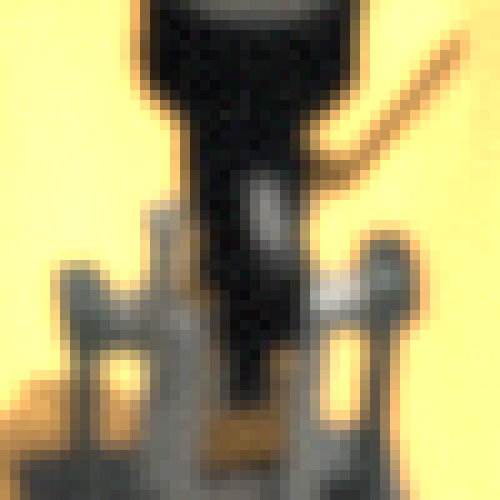

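>>> move_arm([
  [[0.8,0,0,0,0],[0.35,0,0,0,0],[0.35,0,0,0,0],[0.35,0,0,0,0],[0.35,-2,0,0,0],[0.35,-6,0,0,0],[0.35,-10,0,0,0],[0.35,-10,-6,0,0],[0.35,-10,-12,0,0],[0.35,-10,-18,0,0],[0.35,-10,-20,0,0]],
], force=40)

```text
clock: 26.65
eef_pos: [0.4405, -0.0642, 0.1861]
tcp_rot: [2.142, 0.164, -2.143]
force: [-0.3, -0.3, 0.4]
grip_width: 0.0554
```

```bash
python3 -c "
from h import *
s=snap('side');t=snap('top')
to(.5645,.2663,.2,-30.5)
a=cv2.resize(np.clip(s[125:175,300:350]*1.8,0,255).astype('uint8'),(400,400),interpolation=3)
b=rect(t,'top',(.53,.266),.042,.3,400)
cv2.imwrite('pics/m7.png',np.hstack([a,b]))"
```

```text
shift cm [ -1.38 -30.86 -17.26] turn -50.7 | yaw -81.2 q6 1.22 tilt [-0.001  0.    -1.   ] p [ 0.441  -0.0649  0.1862] F [ 1.  -0.7  0.7] w 0.056 t 26.8
```

View pics/m7.png

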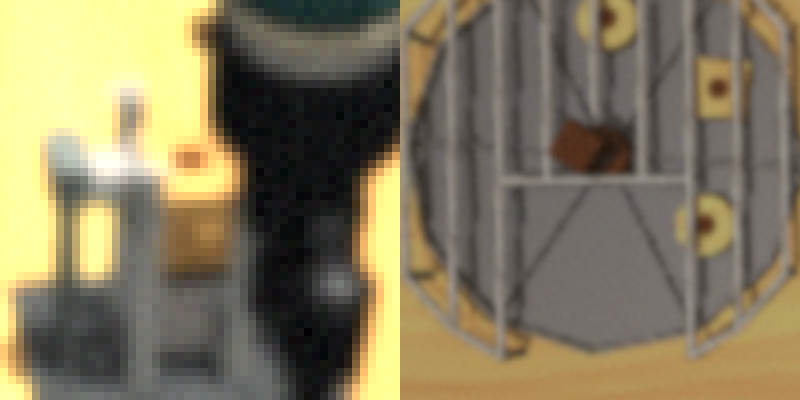

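>>> move_arm([
  [[0.3,-1,-3,-1.7,-10],[0.3,-1,-6,-3.4,-20],[0.3,-1,-9,-5.1,-30],[0.3,-1,-12,-6.8,-40],[0.3,-1,-15,-8.5,-50],[0.3,-1,-18,-10.2,-60],[0.3,-1,-21,-11.9,-70],[0.3,-1,-24,-13.6,-80],[0.3,-1,-27,-15.3,-90],[0.3,-1,-30,-16.5,-100],[0.3,-1,-30.8,-17.2,-110],[0.3,-1,-30.8,-17.2,-120]],
])

```text
clock: 28.25
eef_pos: [0.5671, 0.2632, 0.1958]
tcp_rot: [0.695, 1.456, -0.696]
force: [0.3, -0.5, -1.0]
grip_width: 0.0595
```

>>> move_arm([
  [[0.3,0,0,0,-10],[0.3,0,0,0,-20.7],[0.3,0,0,0,-20.7],[0.3,0,0,0,-20.7]],
])

```text
clock: 28.75
eef_pos: [0.5663, 0.2627, 0.1962]
tcp_rot: [0.423, 1.529, -0.424]
force: [0.2, -0.1, -0.3]
grip_width: 0.0596
```

```bash
python3 -c "
from h import *
to(.564,.2663,.1,59.5)"
```

```text
shift cm [ 9.62  0.19 -0.38] turn -0.4 | yaw 59.1 q6 -0.64 tilt [-0. -0. -1.] p [0.5663 0.2627 0.1962] F [ 0.2 -0.1 -0.3] w 0.0596 t 28.8
```

>>> move_arm([
  [[0.3,4,0.2,-0.4,-0.4],[0.3,9.5,0.2,-0.4,-0.4],[0.3,9.5,0.2,-0.4,-0.4],[0.8,9.5,0.2,-0.4,-0.4],[0.8,9.5,0.2,-0.4,-0.4],[0.8,9.5,0.2,-0.4,-0.4],[0.8,9.5,0.2,-0.4,-0.4]],
])

```text
clock: 29.62
eef_pos: [0.5648, 0.2662, 0.1047]
tcp_rot: [0.414, 1.527, -0.415]
force: [-2.2, -5.0, 1.5]
grip_width: 0.0297
```

>>> move_arm([
  [[0.8,0,0,0,10],[0.8,0,0,0,20],[0.8,0,0,0,30],[0.8,0,0,0,40],[0.8,0,0,0,50],[0.8,0,0,0,60],[0.8,0,0,0,70],[0.8,0,0,0,80],[0.8,0,0,0,90],[0.8,0,0,0,100],[0.8,0,0,0,110],[0.8,0,0,0,119.5]],
])

```text
clock: 31.12
eef_pos: [0.5629, 0.2659, 0.1047]
tcp_rot: [1.926, 0.512, -1.93]
force: [-6.2, -4.9, 6.7]
grip_width: 0.0294
```

>>> move_arm([
  [[0.8,0,0,0,0],[0.3,0,0,0,0],[0.3,0,0,0,0],[0.3,-5,0,0,0],[0.3,-10,0,0,0],[0.3,-10,5,3,0],[0.3,-10,8,9,0],[0.3,-10,8,15,0],[0.3,-10,8,20,0]],
])

```text
clock: 32.25
eef_pos: [0.4299, 0.0963, 0.2023]
tcp_rot: [1.927, 0.518, -1.924]
force: [-0.6, -0.1, 0.5]
grip_width: 0.0599
```

```bash
python3 -c "
from h import *
to(.466,.266,.1)
look('c3.png')"
```

```text
shift cm [ 10.24 -12.87 -11.62] turn 0 | yaw -59.9 q6 1.21 tilt [ 0.002  0.    -1.   ] p [0.4299 0.0963 0.2023] F [-0.6 -0.1  0.5] w 0.0599 t 32.2
```

View pics/c3.png

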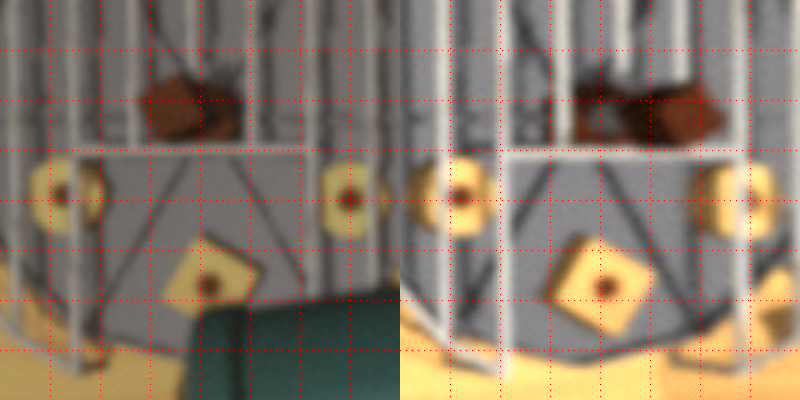

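>>> move_arm([
  [[0.36,0,-2,-2,-10],[0.36,0,-4,-4,-20],[0.36,0,-6,-6,-30],[0.36,0,-8,-8,-40],[0.36,0,-10,-9,-50],[0.36,0,-12,-10,-60],[0.36,0,-12.6,-11.1,-70],[0.36,0,-12.6,-11.1,-80],[0.36,0,-12.6,-11.1,-90],[0.36,2,-12.6,-11.1,-100],[0.36,6,-12.6,-11.1,-110],[0.36,10,-12.6,-11.1,-118.4]],
])

```text
clock: 33.85
eef_pos: [0.4654, 0.2637, 0.102]
tcp_rot: [0.428, 1.525, -0.423]
force: [0.1, 0.1, -0.3]
grip_width: 0.0545
```

>>> move_arm([
  [[0.36,0,0,0,0],[0.36,0,0,0,0]],
])

```text
clock: 34.1
eef_pos: [0.4649, 0.2632, 0.1032]
tcp_rot: [0.433, 1.526, -0.43]
force: [-0.2, -0.0, 0.4]
grip_width: 0.0549
```

```bash
python3 -c "
from h import *
to(.4628,.2615,.022,58.5)"
```

```text
shift cm [ 8.12 -0.27 -0.1 ] turn -0.1 | yaw 58.4 q6 -0.55 tilt [ 0.002  0.001 -1.   ] p [0.4649 0.2632 0.1032] F [-0.2 -0.   0.4] w 0.0549 t 34.1
```

>>> move_arm([
  [[0.36,2,-0.3,-0.1,0],[0.36,4.5,-0.3,-0.1,0],[0.36,6.3,-0.3,-0.1,0],[0.36,8,-0.3,-0.1,0],[0.36,8,-0.3,-0.1,0]],
], force=80)

```text
clock: 34.72
eef_pos: [0.4603, 0.2598, 0.0205]
tcp_rot: [0.429, 1.529, -0.431]
force: [-0.2, -0.2, 0.1]
grip_width: 0.0545
```

```bash
python3 -c "
from h import *
to(.4628,.2615,.022,58.5)"
```

```text
shift cm [-0.15  0.28  0.13] turn 0.1 | yaw 58.6 q6 -0.56 tilt [-0.002 -0.001 -1.   ] p [0.4603 0.2598 0.0205] F [-0.2 -0.2  0.1] w 0.0545 t 34.7
```

>>> move_arm([
  [[0.36,-0.2,0.2,0.1,0],[0.36,-0.2,0.2,0.1,0],[0.8,-0.2,0.2,0.1,0],[0.8,-0.2,0.2,0.1,0],[0.8,-0.2,0.2,0.1,0],[0.8,-0.2,0.2,0.1,0],[0.8,-3,0.2,0.1,0],[0.8,-9,0.2,0.1,0],[0.8,-15,0.2,0.1,0],[0.8,-17.8,0.2,0.1,0]],
])

```text
clock: 35.98
eef_pos: [0.4646, 0.2621, 0.2039]
tcp_rot: [0.433, 1.523, -0.426]
force: [0.1, 0.4, -0.8]
grip_width: 0.0424
```

```bash
python3 -c "
from h import *
to(.472,-.264,.2,98.6)"
```

```text
shift cm [  0.25 -44.51  28.07] turn -40.0 | yaw 58.6 q6 -0.56 tilt [ 0.006  0.003 -1.   ] p [0.4646 0.2621 0.2039] F [ 0.1  0.4 -0.8] w 0.0424 t 36.0
```

>>> move_arm([
  [[0.8,0,-4,2.5,0],[0.8,0,-9,5.7,-10],[0.8,0,-14,8.8,-20],[0.8,0,-19,12,-30],[0.8,0,-24,15.1,-40],[0.8,0,-29,18.3,-40],[0.8,0,-34,21.4,-40],[0.8,0,-39,24.6,-40],[0.8,0,-43,27.1,-40],[0.8,0,-44.5,28.1,-40],[0.8,0,-44.5,28.1,-40],[0.8,0,-44.5,28.1,-40]],
], force=100)

```text
clock: 37.48
eef_pos: [0.4705, -0.2634, 0.1992]
tcp_rot: [-0.117, 1.568, 0.119]
force: [0.0, 0.7, -0.3]
grip_width: 0.0416
```

```bash
python3 -c "
from h import *
to(.472,-.264,.13,98.6)
s=snap('side').astype(int)
for r in (125,127,128,129,130,131,132): print(r,s[r,312:338].sum(1)//3)"
```

```text
shift cm [ 6.92 -0.09  0.15] turn 0.0 | yaw 98.6 q6 -2.28 tilt [-0.001  0.001 -1.   ] p [ 0.4705 -0.2634  0.1992] F [ 0.   0.7 -0.3] w 0.0416 t 37.5
125 [144 146 145 145 137 112  76  55  53  53  50  43  32  19  12  10  22  46
  73  95 117 134 143 144 142 136]
127 [144 144 144 145 140 125  94  65  52  49  51  47  36  20  11  16  28  46
  59  74  96 120 135 137 123 103]
128 [144 144 146 144 142 130 106  73  55  51  53  47  35  22  11  14  26  41
  54  67  90 117 132 129 107  85]
129 [145 146 145 144 146 135 113  79  57  53  50  48  38  25  17  18  28  42
  54  65  83 106 119 108  87  81]
130 [147 147 146 146 146 137 119  89  65  56  56  55  49  43  37  34  40  45
  53  61  69  83  91  85  78  88]
131 [146 146 148 147 145 137 127 103  84  77  78  77  81  77  76  68  66  60
  56  57  60  64  67  70  83 109]
132 [146 147 148 146 145 138 132 119 111 111 113 117 118 116 112 103  95  80
  66  60  56  58  64  79 105 126]
```

>>> move_arm([
  [[0.8,2,0,0.2,0],[0.8,5,0,0.2,0],[0.8,6,0,0.2,0],[0.8,7,0,0.2,0],[0.8,7.5,0,0.2,0],[0.8,8,0,0.2,0],[0.8,8.5,0,0.2,0],[0.8,9,0,0.2,0],[0.8,9.5,0,0.2,0],[0.8,9.8,0,0.2,0],[0.8,9.8,0,0.2,0]],
])

```text
clock: 38.9
eef_pos: [0.4729, -0.2652, 0.1036]
tcp_rot: [-0.119, 1.567, 0.117]
force: [-4.7, -0.6, 8.3]
grip_width: 0.0415
```

```bash
python3 -c "
from h import *
to(.472,-.264,.09,98.6)"
```

```text
shift cm [ 1.36  0.13 -0.07] turn 0.0 | yaw 98.6 q6 -2.28 tilt [ 0.    -0.001 -1.   ] p [ 0.4729 -0.2652  0.1036] F [-4.7 -0.6  8.3] w 0.0415 t 38.9
```

>>> move_arm([
  [[0.8,0.4,0.1,-0.1,0],[0.8,0.8,0.1,-0.1,0],[0.8,1.1,0.1,-0.1,0],[0.8,1.1,0.1,-0.1,0]],
])

```text
clock: 39.4
eef_pos: [0.4729, -0.2651, 0.0929]
tcp_rot: [-0.12, 1.565, 0.116]
force: [-3.1, -1.8, 7.8]
grip_width: 0.0414
```

>>> move_arm([
  [[0.8,0.2,0,0,0],[0.8,0.4,0,0,0],[0.8,0.4,0,0,0]],
])

```text
clock: 39.78
eef_pos: [0.4729, -0.2651, 0.0891]
tcp_rot: [-0.12, 1.565, 0.116]
force: [-3.6, -1.3, 8.5]
grip_width: 0.0418
```

```bash
python3 -c "
from h import *
to(.472,-.264,.09,98.6)
s=snap('side').astype(int)
for r in range(156,170): print(r,s[r,318:330].sum(1)//3, s[r,321:325].mean(0).round())
for z in (.04,.05): print(proj('side',(.4685,-.242,z)))"
```

```text
shift cm [-0.09  0.12 -0.07] turn 0.0 | yaw 98.6 q6 -2.28 tilt [ 0.003 -0.003 -1.   ] p [ 0.4729 -0.2651  0.0891] F [-3.6 -1.3  8.5] w 0.0418 t 39.8
156 [60 59 55 54 51 47 45 46 49 52 53 61] [34. 51. 63.]
157 [60 59 56 57 54 54 51 51 52 52 55 61] [34. 56. 73.]
158 [60 61 57 54 54 52 54 54 53 52 56 59] [32. 55. 74.]
159 [59 62 56 53 52 55 54 53 54 53 57 62] [33. 55. 74.]
160 [61 58 55 54 51 51 54 52 52 52 56 64] [32. 54. 73.]
161 [63 59 56 52 54 53 52 47 50 52 57 63] [32. 54. 72.]
162 [62 57 55 51 51 49 52 50 50 52 58 62] [31. 52. 70.]
163 [61 57 53 49 50 49 49 51 51 52 59 63] [30. 50. 68.]
164 [60 58 51 47 48 48 46 47 46 49 54 64] [30. 48. 65.]
165 [59 54 45 40 41 39 38 36 37 42 52 62] [26. 41. 53.]
166 [58 51 39 34 36 33 32 31 29 35 48 60] [26. 35. 42.]
167 [60 54 42 40 40 41 37 33 27 35 51 65] [37. 40. 43.]
168 [58 53 44 44 42 39 37 31 32 38 53 61] [39. 41. 42.]
169 [55 51 38 37 34 34 33 28 29 40 54 60] [34. 35. 36.]
(np.float64(323.0387614576736), np.float64(165.27386824262695))
(np.float64(323.1574756326919), np.float64(163.20616984951778))
```

>>> move_arm([
  [[0.8,0,0,0,0],[0.35,0,0,0,0],[0.35,0,0,0,0],[0.35,0,0,0,0],[0.35,-2,0,0,0],[0.35,-6,0,0,0],[0.35,-10,0,0,0],[0.35,-10,6,0,0],[0.35,-10,12,0,0],[0.35,-10,18,0,0],[0.35,-10,23,0,0],[0.35,-10,23,0,0]],
], force=40)

```text
clock: 41.32
eef_pos: [0.4363, -0.0335, 0.1862]
tcp_rot: [-0.121, 1.568, 0.122]
force: [-0.9, -0.7, -0.1]
grip_width: 0.0555
```

```bash
python3 -c "
from h import *
s=snap('side');t=snap('top')
to(.5645,.2663,.2)
a=cv2.resize(np.clip(s[125:175,300:350]*1.8,0,255).astype('uint8'),(400,400),interpolation=3)
b=cv2.resize(np.clip(t[165:285,145:395]*1.6,0,255).astype('uint8'),(400,192))
c=cv2.resize(np.clip(s[150:350,150:400]*1.2,0,255).astype('uint8'),(400,208))
cv2.imwrite('pics/m8.png',np.hstack([a,np.vstack([b,c])]))"
```

```text
shift cm [-1.36 27.97 17.14] turn 0 | yaw 98.7 q6 -1.86 tilt [ 0.    -0.001 -1.   ] p [ 0.4373 -0.0361  0.1865] F [-0.1  0.2 -0.5] w 0.0552 t 41.4
```

View pics/m8.png

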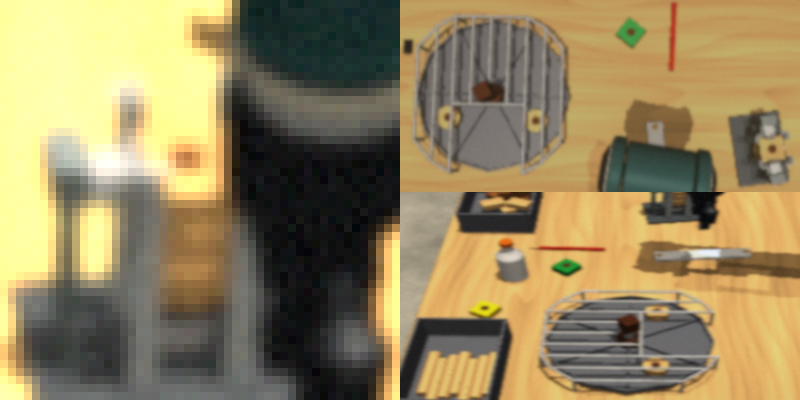

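```bash
python3 -c "
from h import *
print(arm.close_job())"
```

```text
the job is handed in; nothing more can be done
None
```

All three square plugs present in this run are in the magazine, latched one on top of another. I handed the job in at about 41 s of the 210 s allowed.

**Last checks:** In the final pictures the top plug's dot sits where a plug latched at 118 mm above the bench should show. The underside of the stack measures about 51 mm, against 52 mm expected for three latched plugs. Only the two round plugs remain in the carousel, and I touched no bystanders. No check failed.

**Points that were less clean:**
- **Carousel angle:** my first reading of the knob's angle was about 6° off, so the carousel stopped slightly short on the first two turns. I lifted the first two plugs roughly 14 mm and 21 mm from the opening point. The second lies well outside the 12 mm given. Both came out without any sign of contact.
- **Pressing:** the second plug needed up to 12 N where the spring alone should push about 7 N. It still latched as it should. By the pictures I pressed the second and third plugs about 5 mm deeper than the 26 to 30 mm range.

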